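# Vent the curing pot, crack its stuck lid and hold it ajar

## Task

The pressure cycle is over: turn the red-knobbed vent lever on the curing pot a quarter turn towards the back of the pot, to its open stop, so that its nose comes off the lid. Then pull the lid's front bar up until the sticky seal lets go, raise the lid only until its front edge stands about 3 cm off the rim so that the warm moist air can escape, never swinging it wide open, and finish there, still holding the lid ajar by its bar. Leave the things round the pot where they are.

Things in the scene. Friction and masses are not known exactly. Their poses are not given: they have to be found in the camera images.
- curing_pot: Bright metal pneumatic curing pot, fixed to the worktop: 140 mm across its wall, 158 mm across its rim, rim 94 mm above the worktop. Origin under its centre, on the worktop. Its -x axis points to its front (lid bar), +x to the lid's hinge, z up. The lid's flange tops out at 105 mm; a gauge 42 mm across in the middle of the lid at 133 mm.
- lid (a joint): Angle of the lid about its rear hinge, rad; 0 closed, grows as the front rises. The front edge of the lid, 175 mm from the hinge, stands off the rim by 175 mm times the angle (30 mm at 0.17 rad). It cannot open while the lever's nose is over its ear. The seal holds the closed lid: about 15 to 25 N upward on the bar breaks it within the first 8 mm of lift at the bar; past that only the lid's weight (2 to 3 N at the bar) remains. The lid falls back onto its seal if let go.
- lid_hinge (a point): Middle of the lid's hinge axis, 100 mm above the worktop, at the back of the pot; the axis runs along the pot's y.
- lid_grip (a point): Centre of the black grip bar at the front of the lid; round, 14 mm thick, free length 62 mm along the pot's y; closed, it stands 132 mm above the worktop, 221 mm in front of the hinge axis and 32 mm above it, 46 mm out from the lid's edge, with free space under it.
- vent_lever (a joint): Angle of the vent-and-lock lever about its upright spindle, rad; about 0 to 0.3 at the start (knob pointing outward, nose over the lid), 1.571 at the open stop. It grows counterclockwise seen from above (the knob swings towards the back of the pot). Stays where it is left; turning takes about 2 N at the knob.
- lever_axis (a point): Point on the lever's upright spindle, 110 mm above the worktop, at the front right of the pot.
- lever_knob (a point): Centre of the lever's upright red knob, 135 mm above the worktop; the knob is round, 15 to 17 mm thick, from 113 to 151 mm above the worktop, and stands on a dark arm 52 mm from the spindle.
- amber_mid (a point): Middle of a small loose amber bottle with a black cap, 32 mm across, 62 mm tall; to be left alone.
- jelly_mid (a point): Middle of a loose cream jar with a blue lid, 45 x 67 mm, 63 mm tall; to be left alone.
- model_mid (a point): Middle of a loose green stone dental model, 52 x 68 mm, 23 mm tall; to be left alone.

How it is judged:
By the outcome, as a careful person would: the job done as asked, in the order asked, and still so for the second after the job is handed in, while the arm keeps its last pose, push and grip.
It also fails if it takes over 54 s, if anything falls off the work surface, if the arm or the gripper's body presses on something with over 40 N, if the wrist force passes 120 N, or if a joint passes its speed limit or range.

## Robot

A 6-joint arm with a two-finger parallel gripper is mounted at the origin on a cart in front of the work surface, level with it; the furniture and walls round the work are solid. World frame = base frame: x ahead of the robot, y to its left, z up, the work surface at z = 0. Lengths are in m, angles in rad, forces in N, time in s.
With the tool pointing down it reaches from about 0.275 to 0.75 m from the base axis. Payload 10.2 kg.
Tool frame: the origin (TCP) lies on the centre line of the jaws, within the pads' length; the fingertips stand 17 mm ahead of it and the grasp point (between the pads) lies 2 mm behind it; z points along the fingers, y is the line along which they close (so a half turn about z gives the same grasp; the last joint's range is limited). The gripper opens to 88 mm and grips with 3 to 60 N. Pads are 18 mm wide; open, the fingers measure 123 mm over their backs; the gripper's body (75 mm by 187 mm) begins 45 mm behind the grasp point.
Start: joints at [1.112, 0.313, 1.498, -0, 1.331, -0.223], TCP at [0.123, 0.51, 0.256] pointing down, gripper open.
Joint ranges: [-2.94, 2.94], [-0.97, 2.17], [0.19, 2.56], [-1.23, 4.37], [0.02, 3.11], [-2.88, 2.88]. Speed limits (rad/s): [2.39, 2.39, 3.01, 3.14, 3.14, 3.14].

## Interface

Orientations are given as a unit quaternion [w, x, y, z].
In Python, from station import sensors, cams, job gives the robot as it stands.
- The arm moves only by the shell command python3 -m creep 'ROWS'. ROWS is JSON, a list of rows, each a list of 7 numbers: the opening, from -1 (shut) to 1 (fully open), then the shift along the tool's x, y, z in units of 25 mm (1.0 is 25 mm), then the turn, a rotation vector about the tool's x, y, z in units of 5 degrees (1.0 is 5 degrees). A call has 1 to 12 rows; each row is the pose to reach, as a shift and turn from the pose commanded when the call began, along the tool's axes at that moment; what a row does not reach only later rows make up. A row lasts 1/10 s, in which the tool goes at most 50 mm and 8.59 degrees, less where a joint would pass 70% of its speed; a pose out of reach is approached as far as the arm can. A call with a gripper value outside its range is refused whole. The fingers move at their own pace and stop on an object; the grip force is fixed at half the most. Time passes only in rows, so rows that repeat a pose let the fingers close. It gives the time, the measured TCP pose, the force, the opening and the grip force at its end, in the units of the state.
- sensors.observe(): the state, without advancing time (a new reading comes with each control period).
- cams.camera(name): name is "scene" or "top" or "wrist"; returns a dict with "image" (384x512x3 uint8, red, green, blue), "intrinsics" (3x3 intrinsics, pixels), "k1" (the pictures are not rectified: a ray, as slopes to the right and down, at radius r is drawn at 1 + k1 r^2 times it, then the intrinsics apply), "T" (4x4, takes a point from camera to world coordinates). Camera axes: x right, y up, looking along -z (the intrinsics and any distortion apply to the point x, -y, -z); pixel columns grow to the right and rows downward; lengths in m; the calibration is good to about 2 mm. A picture is of the moment at which its call begins. There is no depth.
- job.job_done(): hands the job in; it is judged then, once.
The state is a dict: "time_s": time; "joint_positions": joint angles; "qd": joint speeds; "tau": joint torques, N m; "position": TCP position; "tcp_rot": TCP orientation; "contact_force": force on the tool from outside, world axes, zero at the start; "moment": the same for the moment, N m; "grip_width": finger opening in m; "finger_force": force on a finger pad.
Only numpy, scipy, OpenCV 4.12 (cv2) and the standard library are available. Lean on these libraries where they do the work, as an engineer would, in place of code of your own. Each camera call takes 0.05 s, during which the arm holds its last target. There are 200 camera calls.

## Working session

There is one attempt and no reset: what is moved stays moved. The work goes in short steps, Python scripts to look and compute and a shell command to move; the robot and the scene stay as the last step left them, time stands still between calls to the robot, and variables do not carry over. Pictures are saved under pics/ and viewed, at most 10 in all, crops included, and the job is handed in when it is done.

```bash
ls; mkdir -p pics
cat > h.py <<'E'
import numpy as np, cv2
from station import sensors, cams, job
def shot(n,f=None):
    c=cams.camera(n)
    if f: cv2.imwrite('pics/'+f,c['image'][:,:,::-1])
    return c
def ray(c,u,v):
    K=np.array(c['intrinsics']); T=np.array(c['T'])
    d=np.array([(u-K[0,2])/K[0,0],(v-K[1,2])/K[1,1]]); s=d.copy()
    for _ in range(20): s=d/(1+c['k1']*(s@s))
    w=T[:3,:3]@np.array([s[0],-s[1],-1]); return T[:3,3],w/np.linalg.norm(w)
def onz(c,u,v,z):
    o,w=ray(c,u,v); return o+w*(z-o[2])/w[2]
def proj(c,p):
    K=np.array(c['intrinsics']); T=np.array(c['T']); q=T[:3,:3].T@(np.array(p)-T[:3,3])
    s=np.array([q[0],-q[1]])/-q[2]; s=s*(1+c['k1']*(s@s)); return K[0,0]*s[0]+K[0,2],K[1,1]*s[1]+K[1,2]
def tri(c1,p1,c2,p2):
    o1,a=ray(c1,*p1);o2,b=ray(c2,*p2)
    t=np.linalg.lstsq(np.c_[a,-b],o2-o1,rcond=None)[0]; x,y=o1+a*t[0],o2+b*t[1]
    return (x+y)/2,np.linalg.norm(x-y)
def red(im):
    h=cv2.cvtColor(im,cv2.COLOR_RGB2HSV); m=((h[...,0]<8)|(h[...,0]>172))&(h[...,1]>140)&(h[...,2]>60)
    n,l,s,ce=cv2.connectedComponentsWithStats(m.astype(np.uint8)); return [(s[i].tolist(),ce[i].round(1).tolist()) for i in range(1,n) if s[i,4]>15]
E
python3 - <<'E'
from h import *
for n in ('top','scene'):
    c=shot(n,n+'1.png'); print(n,red(c['image']),np.array(c['T'])[:3,3])
s=sensors.observe(); print(s)
E
```

```text
pics
top [([224, 63, 28, 28, 605], [237.6, 76.4]), ([261, 88, 56, 13, 346], [290.8, 93.6]), ([336, 205, 9, 7, 53], [340.1, 208.2])] [0.41545054 0.13816787 0.92891514]
scene [([87, 60, 16, 12, 46], [95.0, 65.1]), ([324, 124, 30, 24, 564], [338.1, 135.3]), ([345, 164, 58, 34, 339], [376.2, 181.8]), ([247, 195, 12, 7, 33], [251.8, 198.7]), ([375, 195, 19, 11, 19], [384.0, 200.0]), ([318, 264, 10, 16, 120], [322.3, 271.2])] [ 0.23094317 -0.24663568  0.77157135]
{'time_s': 0.1, 'joint_positions': array([ 1.11160050e+00,  3.13351781e-01,  1.49832442e+00,  9.31154896e-06,
        1.33097145e+00, -2.23388113e-01]), 'qd': array([-1.58112394e-04, -1.91711233e-03, -2.67041138e-03,  6.83382426e-04,
        6.80288813e-04, -1.63046164e-05]), 'tau': array([ 3.32768715e-03, -4.02809143e+01, -2.52643901e+01,  6.95301010e-02,
        3.41902126e-02, -2.53483489e-05]), 'position': array([0.12257475, 0.51030067, 0.25525372]), 'tcp_rot': array([-1.80817305e-04,  1.17631959e-01,  9.93057120e-01, -4.95560143e-04]), 'contact_force': array([ 0.58720678, -0.6317184 ,  0.35733607]), 'moment': array([-0.00593087, -0.02270718,  0.01451577]), 'finger_force': 0.0, 'grip_width': 0.08807622429855508}
```

View pics/top1.png

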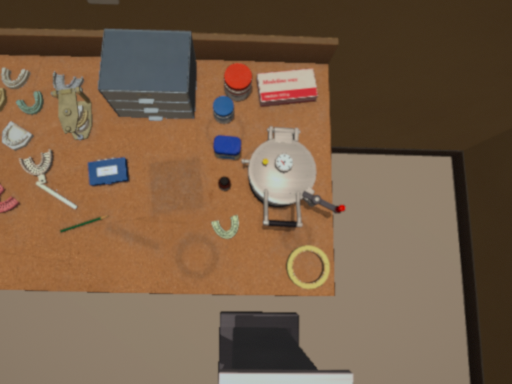

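View pics/scene1.png

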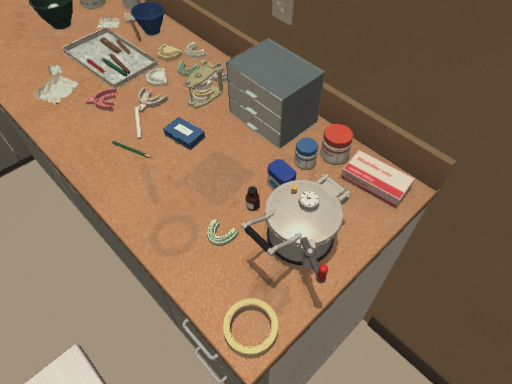

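The top view shows the pot at about (282,170), its bar at (282,223), the hinge at (283,133) and the red knob at (340,208). The scene view shows the bar at about (258,237) and the knob at (322,271).

Run:
```python
from h import *
t=shot('top');s=shot('scene')
k,e=tri(t,(340.1,208.2),s,(322.3,271.2)); print('knob',k,e,onz(t,340,208.2,.14))
print('gauge',onz(t,284.5,162.5,.133), tri(t,(284.5,162.5),s,(309,200)))
# bar: dark mask in top
im=t['image']; g=im.max(2); 
for nm,c,(x0,y0,x1,y1) in (('top',t,(262,214,304,232)),('scene',s,(240,215,275,260))):
    m=np.zeros(g.shape,np.uint8); m[y0:y1,x0:x1]=(c['image'].max(2)[y0:y1,x0:x1]<45)
    n,l,st,ce=cv2.connectedComponentsWithStats(m); i=1+st[1:,4].argmax(); print(nm,st[i],ce[i])
    pts=np.argwhere(l==i)[:,::-1].astype(np.float32); r=cv2.minAreaRect(pts); print(r); b=cv2.boxPoints(r)
    print([onz(c,*p,.132).round(4).tolist() for p in b], onz(c,*r[0],.132))
for n,p,z in (('hinge',(283,133),.1),('spindle',(308,199),.115),('lid',(282,171),.105),('amber',(224.5,183),.06),('jelly',(228,146),.06),('model',(226,228),.02)): print(n,onz(t,*p,z).round(3))
cv2.imwrite('pics/c.png',np.hstack([cv2.resize(im[[slice(110,240)]][:,230:360][:,:,::-1] if 0 else im[110:240,230:360,::-1],(400,400),interpolation=2),cv2.resize(s['image'][170:300,230:360,::-1],(400,400),interpolation=2)]))
```

```text
knob [ 0.52304545 -0.10017622  0.1359706 ] 0.0006240142863229388 [ 0.5227609  -0.09892596  0.14      ]
gauge [0.62312782 0.02038242 0.133     ] (array([0.62404837, 0.0198718 , 0.12859956]), np.float64(0.0005126041953659363))
top [270 221  26   6 106] [283.48113208 223.63207547]
((282.4672546386719, 223.55690002441406), (25.191749572753906, 4.462873935699463), 3.3664605617523193)
[[0.484, 0.0525, 0.132], [0.4936, 0.052, 0.132], [0.4915, -0.0025, 0.132], [0.4819, -0.0018, 0.132]] [0.48773596 0.02508012 0.132     ]
scene [245 227  28  24 192] [258.86979167 239.046875  ]
((260.0000305175781, 236.00003051757812), (31.11269760131836, 12.727920532226562), 45.0)
[[0.4845, 0.0566, 0.132], [0.5102, 0.0594, 0.132], [0.5064, -0.0029, 0.132], [0.4817, -0.0047, 0.132]] [0.49553733 0.02648401 0.132     ]
hinge [0.703 0.019 0.1  ]
spindle [ 0.545 -0.035  0.115]
lid [0.61  0.022 0.105]
amber [0.588 0.153 0.06 ]
jelly [0.68  0.147 0.06 ]
model [0.484 0.147 0.02 ]
```

View pics/c.png

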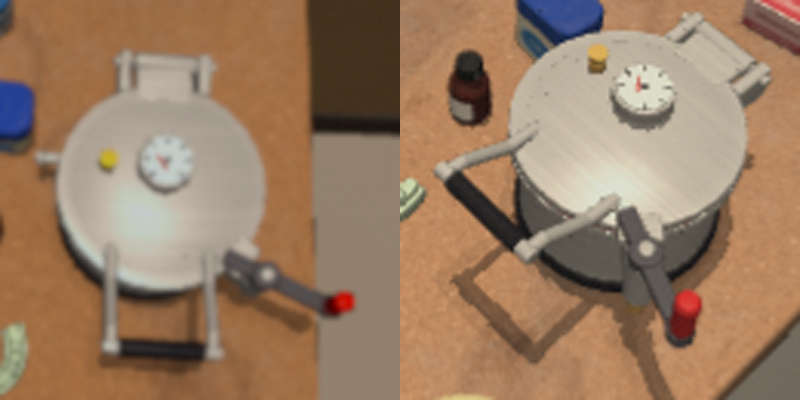

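```bash
cat >> h.py <<'E'
from scipy.spatial.transform import Rotation as R
def cur():
    s=sensors.observe(); q=s['tcp_rot']; return np.array(s['position']),R.from_quat([q[1],q[2],q[3],q[0]])
def down(ang,tilt=0):
    "tool y at world angle ang deg, pointing down; tilt: fingers lean forward (deg)"
    a=np.radians(ang); y=np.array([np.cos(a),np.sin(a),0]); z=np.array([0,0,-1.]); x=np.cross(y,z)
    return R.from_matrix(np.c_[x,y,z])*R.from_rotvec([-np.radians(tilt),0,0])
def rows(*targets):
    p,q=cur()
    for tp,tq in targets:
        print((q.inv().apply(np.array(tp)-p)/.025).round(2).tolist(),(np.degrees((q.inv()*tq).as_rotvec())/5).round(2).tolist())
E
python3 - <<'E'
from h import *
t=shot('top');s=shot('scene')
print('spindle',tri(t,(316.1,198.7),s,(310.6,250.6)),onz(t,316.1,198.7,.118))
print(down(0,45).apply([0,0,1]))
rows(([.523,-.1,.24],down(-25)))
E
```

```text
spindle (array([ 0.54694185, -0.05324291,  0.11602278]), np.float64(0.0017317193237915084)) [ 0.54587313 -0.0522914   0.118     ]
[ 0.70710678  0.         -0.70710678]
[-21.28, -20.0, 0.63] [-0.0, 0.0, 20.3]
```

```bash
python3 -m creep '[[1,-21.28,-20,0.63,0,0,20.3],[1,-21.28,-20,0.63,0,0,20.3],[1,-21.28,-20,0.63,0,0,20.3],[1,-21.28,-20,0.63,0,0,20.3],[1,-21.28,-20,0.63,0,0,20.3],[1,-21.28,-20,0.63,0,0,20.3],[1,-21.28,-20,0.63,0,0,20.3],[1,-21.28,-20,0.63,0,0,20.3],[1,-21.28,-20,0.63,0,0,20.3],[1,-21.28,-20,0.63,0,0,20.3],[1,-21.28,-20,0.63,0,0,20.3],[1,-21.28,-20,0.63,0,0,20.3]]'
python3 - <<'E'
from h import *
rows(([.523,-.1,.24],down(-25)))
E
```

```text
time_s: 1.5
position: [0.4525, 0.0068, 0.2429]
tcp_rot: [0.0, 0.845, 0.535, 0.0]
contact_force: [-0.1, 0.6, 0.7]
grip_width: 0.088
finger_force: 0.0
[-2.65, 4.38, 0.12] [0.0, -0.0, -0.08]
```

```bash
python3 -m creep '[[1,-2.65,4.38,0.12,0,0,0],[1,-2.65,4.38,0.12,0,0,0],[1,-2.65,4.38,0.12,0,0,0],[1,-2.65,4.38,0.12,0,0,0],[1,-2.65,4.38,0.12,0,0,0],[1,-2.65,4.38,0.12,0,0,0]]'
python3 - <<'E'
from h import *
w=shot('wrist','w1.png'); print(red(w['image']), proj(w,[.523,-.1,.151]))
t=shot('top');print(red(t['image']))
for i in red(w['image']): print(onz(w,*i[1],.151))
rows(([.523,-.1,.138],down(-25)))
E
```

```text
time_s: 2.1
position: [0.5225, -0.0964, 0.24]
tcp_rot: [-0.0, 0.843, 0.538, 0.0]
contact_force: [0.0, -0.2, 0.5]
grip_width: 0.0879
finger_force: 0.0
[([461, 0, 25, 47, 280], [473.1, 22.6]), ([487, 0, 25, 41, 656], [501.9, 16.5]), ([247, 185, 19, 28, 410], [256.0, 198.7])] (np.float64(257.48737265091165), np.float64(208.51243081797253))
[([224, 63, 28, 28, 603], [237.6, 76.4]), ([261, 88, 56, 13, 343], [290.6, 93.6]), ([336, 205, 10, 7, 52], [340.2, 208.1])]
[ 0.71641228 -0.03921278  0.151     ]
[ 0.73831042 -0.04326158  0.151     ]
[ 0.52535099 -0.09213954  0.151     ]
[-0.12, 0.07, 4.09] [0.0, -0.0, 0.01]
```

View pics/w1.png

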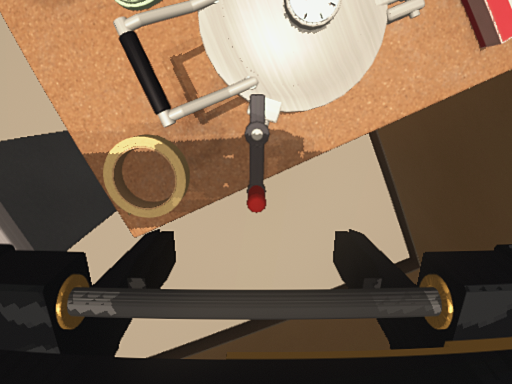

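The wrist view shows the knob at (257,203), centred between the jaws, with the spindle at (257,132). The lever arm is square to the closing line.

```bash
python3 -m creep '[[1,-0.1,0.05,2,0,0,0],[1,-0.1,0.05,4.1,0,0,0],[1,-0.1,0.05,4.1,0,0,0],[1,-0.1,0.05,4.1,0,0,0],[-0.3,-0.1,0.05,4.1,0,0,0],[-1,-0.1,0.05,4.1,0,0,0],[-1,-0.1,0.05,4.1,0,0,0],[-1,-0.1,0.05,4.1,0,0,0],[-1,-0.1,0.05,4.1,0,0,0],[-1,-0.1,0.05,4.1,0,0,0]]'
python3 - <<'E'
from h import *
p,q=cur(); S=np.array([.5465,-.0527]); d=p[:2]-S; print(np.hypot(*d),np.degrees(np.arctan2(d[1],d[0])))
d*=.052/np.hypot(*d)
t=[]
for a in np.arange(8,89,8):
    A=np.radians(a);c,s=np.cos(A),np.sin(A)
    t.append((np.r_[S+[c*d[0]-s*d[1],s*d[0]+c*d[1]],p[2]],R.from_rotvec([0,0,A])*q))
rows(*t)
E
```

```text
time_s: 3.2
position: [0.523, -0.1002, 0.1374]
tcp_rot: [0.0, 0.843, 0.537, 0.0]
contact_force: [0.3, 0.1, -0.9]
grip_width: 0.0419
finger_force: 0.0
0.05302402707678396 -116.305247645515
[0.05, 0.29, 0.0] [-0.0, 0.0, -1.6]
[0.11, 0.58, 0.0] [-0.0, 0.0, -3.2]
[0.2, 0.85, 0.0] [-0.0, 0.0, -4.8]
[0.33, 1.11, 0.0] [-0.0, 0.0, -6.4]
[0.5, 1.35, 0.0] [-0.0, 0.0, -8.0]
[0.69, 1.56, 0.0] [-0.0, 0.0, -9.6]
[0.92, 1.75, 0.0] [-0.0, 0.0, -11.2]
[1.17, 1.9, 0.0] [-0.0, 0.0, -12.8]
[1.43, 2.01, 0.0] [-0.0, 0.0, -14.4]
[1.71, 2.09, 0.0] [-0.0, 0.0, -16.0]
[2.0, 2.12, 0.0] [-0.0, 0.0, -17.6]
```

Fingers still closing; let them finish, then swing.

```bash
python3 -m creep '[[-1,0,0,0,0,0,0],[-1,0,0,0,0,0,0],[-1,0,0,0,0,0,0],[-1,0,0,0,0,0,0],[-1,0,0,0,0,0,0],[-1,0,0,0,0,0,0]]' && python3 -m creep '[[-1,0.02,0.15,0,0,0,-0.8],[-1,0.05,0.29,0,0,0,-1.6],[-1,0.08,0.44,0,0,0,-2.4],[-1,0.11,0.58,0,0,0,-3.2],[-1,0.15,0.72,0,0,0,-4],[-1,0.2,0.85,0,0,0,-4.8],[-1,0.26,0.98,0,0,0,-5.6],[-1,0.33,1.11,0,0,0,-6.4],[-1,0.41,1.23,0,0,0,-7.2],[-1,0.5,1.35,0,0,0,-8]]'
python3 - <<'E'
from h import *
p,q=cur(); S=np.array([.5465,-.0527]); d=p[:2]-S; print(np.hypot(*d),np.degrees(np.arctan2(d[1],d[0])))
d*=.052/np.hypot(*d)
t=[]
for a in np.arange(4,47,4):
    A=np.radians(a);c,s=np.cos(A),np.sin(A)
    t.append((np.r_[S+[c*d[0]-s*d[1],s*d[0]+c*d[1]],p[2]],R.from_rotvec([0,0,A])*q))
rows(*t)
E
```

```text
time_s: 3.8
position: [0.523, -0.1002, 0.1373]
tcp_rot: [-0.0, 0.843, 0.537, -0.0]
contact_force: [-1.1, -0.4, 0.4]
grip_width: 0.0146
finger_force: 29.9
time_s: 4.8
position: [0.5591, -0.1036, 0.1373]
tcp_rot: [0.0, 0.608, 0.794, -0.0]
contact_force: [-0.3, -2.1, -0.5]
grip_width: 0.0143
finger_force: 29.9
0.05247059212292414 -76.07993947695564
[0.02, 0.15, 0.0] [-0.0, 0.0, -0.8]
[0.03, 0.29, 0.0] [-0.0, 0.0, -1.6]
[0.06, 0.43, 0.0] [-0.0, 0.0, -2.4]
[0.09, 0.58, 0.0] [-0.0, 0.0, -3.2]
[0.13, 0.71, -0.0] [-0.0, 0.0, -4.0]
[0.18, 0.85, -0.0] [-0.0, 0.0, -4.8]
[0.24, 0.98, -0.0] [-0.0, 0.0, -5.6]
[0.31, 1.11, -0.0] [-0.01, 0.0, -6.4]
[0.39, 1.23, -0.0] [-0.01, 0.0, -7.2]
[0.48, 1.35, -0.0] [-0.01, 0.0, -8.0]
[0.57, 1.46, -0.0] [-0.01, 0.0, -8.8]
```

```bash
python3 -m creep '[[-1,0.02,0.15,0,0,0,-0.8],[-1,0.03,0.29,0,0,0,-1.6],[-1,0.06,0.43,0,0,0,-2.4],[-1,0.09,0.58,0,0,0,-3.2],[-1,0.13,0.71,0,0,0,-4],[-1,0.18,0.85,0,0,0,-4.8],[-1,0.21,0.92,0,0,0,-5.2]]'
python3 - <<'E'
from h import *
p,q=cur(); S=np.array([.5465,-.0527]); d=p[:2]-S; print(np.hypot(*d),np.degrees(np.arctan2(d[1],d[0])))
print(q.inv().apply(sensors.observe()['contact_force']))
E
```

```text
time_s: 5.5
position: [0.5805, -0.0927, 0.1374]
tcp_rot: [0.001, 0.414, 0.91, -0.0]
contact_force: [3.0, -3.1, -1.6]
grip_width: 0.0139
finger_force: 30.0
0.05247892544801611 -49.61948653089026
[-4.33444476  0.19787646  1.59548603]
```

```bash
python3 -m creep '[[-1,0.01,0.07,0,0,0,-0.4],[-1,0.02,0.15,0,0,0,-0.8],[-1,0.02,0.22,0,0,0,-1.2],[-1,0.03,0.29,0,0,0,-1.6]]'
python3 - <<'E'
from h import *
p,q=cur(); S=np.array([.5465,-.0527]); d=p[:2]-S; print(np.hypot(*d),np.degrees(np.arctan2(d[1],d[0])))
print(q.inv().apply(sensors.observe()['contact_force']))
E
```

```text
time_s: 5.9
position: [0.5857, -0.0876, 0.1375]
tcp_rot: [0.002, 0.35, 0.937, -0.0]
contact_force: [5.0, -3.7, -3.4]
grip_width: 0.0139
finger_force: 30.0
0.05249432455324845 -41.69779601573392
[-6.21724384  0.45393917  3.39419345]
```

```bash
python3 -m creep '[[-1,0,0.07,0,0,0,-0.4],[-1,0,0.15,0,0,0,-0.8],[-1,0,0.22,0,0,0,-1.2],[-1,0,0.29,0,0,0,-1.6]]'
python3 - <<'E'
from h import *
p,q=cur(); S=np.array([.5465,-.0527]); d=p[:2]-S; print(np.hypot(*d),np.degrees(np.arctan2(d[1],d[0])))
o=sensors.observe();print(q.inv().apply(o['contact_force']),o['moment'])
E
```

```text
time_s: 6.3
position: [0.5868, -0.0856, 0.137]
tcp_rot: [-0.003, 0.284, 0.959, -0.005]
contact_force: [-23.9, -27.2, 7.0]
grip_width: 0.0139
finger_force: 29.9
0.05199788418400849 -39.18008454346332
[  5.25104068 -35.89719504  -6.61477159] [-4.22496492  3.74572403 -0.14190915]
```

Stop reached (36 N). Ease off, open, rise.

```bash
python3 -m creep '[[-1,0,-0.12,0,0,0,0],[-0.4,0,-0.12,0,0,0,0],[-0.2,0,-0.12,0,0,0,0],[-0.2,0,-0.12,0,0,0,0],[-0.2,0,-0.12,0,0,0,0]]';  python3 -m creep '[[-0.2,0,0,-2,0,0,0],[-0.2,0,0,-4,0,0,0],[0,0,0,-4,0,0,0],[0,0,0,-4,0,0,0]]'
python3 - <<'E'
from h import *
t=shot('top');s=shot('scene'); w=shot('wrist','w2.png')
print(red(t['image'])[-1:],[r for r in red(s['image'])],red(w['image']))
for r in red(w['image']): print(onz(w,*r[1],.145))
B=np.array([.4885,.0255,.132])
rows(([.40,.026,.24],down(-2,40)))
E
```

```text
time_s: 6.8
position: [0.588, -0.0836, 0.1373]
tcp_rot: [0.0, 0.284, 0.959, 0.0]
contact_force: [-0.1, -0.1, 0.6]
grip_width: 0.0351
finger_force: 0.0
time_s: 7.2
position: [0.5881, -0.0837, 0.238]
tcp_rot: [0.001, 0.284, 0.959, -0.0]
contact_force: [-0.5, -0.5, -1.0]
grip_width: 0.0439
finger_force: 0.0
[([330, 179, 4, 6, 18], [331.2, 181.3])] [([387, 186, 16, 12, 102], [394.1, 191.5]), ([247, 194, 12, 8, 39], [251.8, 198.5]), ([335, 238, 10, 16, 115], [339.2, 245.5])] [([435, 46, 18, 26, 114], [439.6, 55.9]), ([387, 161, 13, 5, 21], [392.8, 163.1]), ([240, 184, 20, 28, 432], [249.8, 198.0]), ([478, 233, 34, 44, 187], [488.8, 249.2]), ([423, 241, 11, 10, 31], [428.9, 244.8]), ([439, 254, 14, 14, 95], [445.9, 260.3])]
[0.5662005  0.08799481 0.145     ]
[0.61772493 0.02449371 0.145     ]
[ 0.58138666 -0.08306904  0.145     ]
[0.73447807 0.06592436 0.145     ]
[0.6990921  0.02132002 0.145     ]
[0.72200955 0.02857418 0.145     ]
[8.68, -0.41, -0.15] [-7.29, -4.14, 11.29]
```

View pics/w2.png

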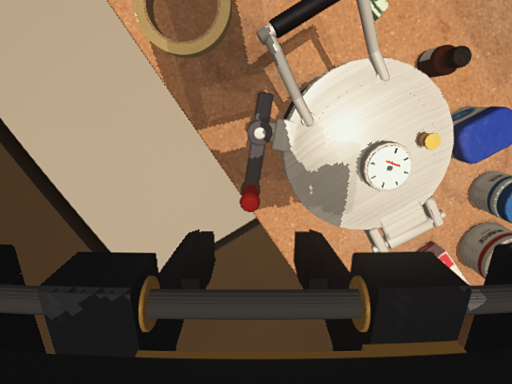

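Run:
```python
from h import *
t=shot('top');s=shot('scene');w=shot('wrist')
S=np.array([.5465,-.0527])
for n,a in (('ts',tri(t,(331.2,181.3),s,(339.2,245.5))),('ws',tri(w,(249.8,200),s,(339.2,245.5)))):
    d=a[0][:2]-S; print(n,a,np.hypot(*d),np.degrees(np.arctan2(d[1],d[0])))
print('spindle ws',onz(w,260,131.5,.118),onz(s,310.6,250.6,.118),tri(w,(260,131.5),s,(310.6,250.6)))
print('gauge ws',onz(w,388,166,.133))
# bar ends in wrist not fully visible; refine from top/scene: joints of bar
c=1/400*130
for a in (((108,346),(448-400,170)),((213,352),(528-400,250))):
    print(tri(t,(230+a[0][0]*c,110+a[0][1]*c),s,(230+a[1][0]*c,170+a[1][1]*c)))
```

```text
ts (array([ 0.58565124, -0.08560307,  0.12823529]), np.float64(0.003422121417987121)) 0.05114128750996179 -40.04400574920152
ws (array([ 0.58671178, -0.08688329,  0.12983188]), np.float64(0.000590050912355418)) 0.05277768924830975 -40.3672523696864
spindle ws [ 0.54488738 -0.04957435  0.118     ] [ 0.54680715 -0.05419706  0.118     ] (array([ 0.54666964, -0.05151841,  0.11497623]), np.float64(0.0047785229009109295))
gauge ws [0.62303251 0.02359157 0.133     ]
(array([0.49045483, 0.06200956, 0.13316554]), np.float64(0.0028221773803018416))
(array([ 0.48710323, -0.01117488,  0.13418817]), np.float64(0.0014196679973702028))
```

Run:
```python
from h import *
B=np.array([.4888,.0254,.132]); q=down(-2.5,40); z=q.apply([0,0,1])
rows((B-.12*z,q))
```

```text
[8.35, -0.06, 0.51] [-7.27, -4.16, 11.39]
```

```bash
python3 -m creep '[[0.2,8.35,-0.06,0.5,-7.27,-4.16,11.4],[0.2,8.35,-0.06,0.5,-7.27,-4.16,11.4],[0.2,8.35,-0.06,0.5,-7.27,-4.16,11.4],[0.2,8.35,-0.06,0.5,-7.27,-4.16,11.4],[0.2,8.35,-0.06,0.5,-7.27,-4.16,11.4],[0.2,8.35,-0.06,0.5,-7.27,-4.16,11.4],[0.2,8.35,-0.06,0.5,-7.27,-4.16,11.4],[0.2,8.35,-0.06,0.5,-7.27,-4.16,11.4],[0.2,8.35,-0.06,0.5,-7.27,-4.16,11.4],[0.2,8.35,-0.06,0.5,-7.27,-4.16,11.4],[0.2,8.35,-0.06,0.5,-7.27,-4.16,11.4]]'
python3 - <<'E'
from h import *
B=np.array([.4888,.0254,.132]); q=down(-2.5,40); z=q.apply([0,0,1])
rows((B-.12*z,q),(B+.004*z,q)); w=shot('wrist','w3.png'); print(proj(w,B),proj(w,B+[.0015,.031,0]),proj(w,B-[.0015,.031,0]))
print(sensors.observe()['joint_positions'])
E
```

```text
time_s: 8.6
position: [0.4124, 0.0285, 0.225]
tcp_rot: [0.247, 0.678, 0.65, 0.236]
contact_force: [-0.3, -0.6, -0.5]
grip_width: 0.0528
finger_force: 0.0
[0.01, -0.05, 0.02] [0.01, 0.0, 0.02]
[0.01, -0.05, 4.98] [0.01, 0.0, 0.02]
(np.float64(253.64242135022673), np.float64(192.8055553503007)) (np.float64(253.81721536580216), np.float64(158.1676261272959)) (np.float64(253.47981248206807), np.float64(225.13535153701963))
[-0.32019696 -0.19993951  2.28557878  0.45181998  0.41363222 -0.6335101 ]
```

View pics/w3.png

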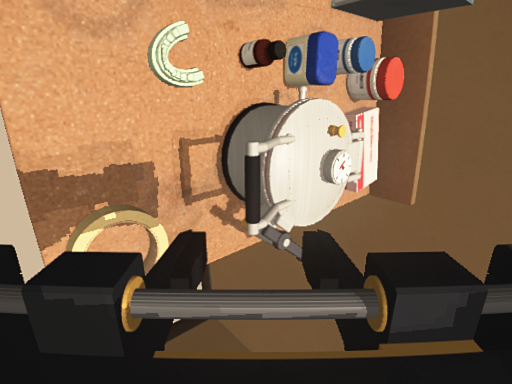

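The wrist view shows the bar from (253,156) to (253,222), centred at (253,190), which matches the prediction. Advance.

```bash
python3 -m creep '[[0.2,0,-0.05,1,0,0,0],[0.2,0,-0.05,2,0,0,0],[0.2,0,-0.05,3,0,0,0],[0.2,0,-0.05,4,0,0,0],[0.2,0,-0.05,4.5,0,0,0],[0.2,0,-0.05,5,0,0,0],[0.2,0,-0.05,5,0,0,0],[0.2,0,-0.05,5,0,0,0]]'
python3 - <<'E'
from h import *
B=np.array([.4888,.0254,.132]); q=down(-2.5,40); z=q.apply([0,0,1])
rows((B+.004*z,q))
print(sensors.observe()['joint_positions'])
E
```

```text
time_s: 9.45
position: [0.4916, 0.0251, 0.1284]
tcp_rot: [0.247, 0.679, 0.65, 0.237]
contact_force: [-0.8, 0.2, -0.8]
grip_width: 0.053
finger_force: 0.0
[0.01, 0.01, -0.02] [0.01, 0.0, 0.0]
[-0.25263317  0.21234881  2.21218941  1.36223235  0.13693466 -1.52134266]
```

```bash
python3 -m creep '[[-1,0,0,0,0,0,0],[-1,0,0,0,0,0,0],[-1,0,0,0,0,0,0],[-1,0,0,0,0,0,0],[-1,0,0,0,0,0,0],[-1,0,0,0,0,0,0],[-1,0,0,0,0,0,0],[-1,0,0,0,0,0,0],[-1,0,0,0,0,0,0],[-1,0,0,0,0,0,0]]'
python3 - <<'E'
from h import *
p,q=cur(); y=np.radians(-2.5); f=np.array([np.cos(y),np.sin(y),0]); ax=np.array([-np.sin(y),np.cos(y),0])
H=p+.221*f; H[2]=.1
for a in np.arange(.02,.181,.02):
    r=R.from_rotvec(ax*a); print(round(a,2),end=' '); rows((H+r.apply(p-H),r*q))
E
```

```text
time_s: 10.45
position: [0.4914, 0.0251, 0.1284]
tcp_rot: [0.248, 0.679, 0.649, 0.237]
contact_force: [-2.9, -0.3, 3.8]
grip_width: 0.0117
finger_force: 29.2
0.02 [-0.0, 0.13, -0.12] [0.23, -0.0, -0.0]
0.04 [-0.0, 0.27, -0.24] [0.46, -0.0, -0.0]
0.06 [-0.0, 0.4, -0.35] [0.69, -0.0, -0.0]
0.08 [-0.0, 0.54, -0.46] [0.92, -0.0, -0.0]
0.1 [-0.0, 0.69, -0.57] [1.15, -0.0, -0.0]
0.12 [-0.0, 0.83, -0.67] [1.38, -0.0, -0.0]
0.14 [-0.0, 0.97, -0.78] [1.6, -0.0, -0.0]
0.16 [-0.0, 1.12, -0.88] [1.83, -0.0, -0.0]
0.18 [-0.0, 1.27, -0.97] [2.06, -0.0, -0.0]
```

```bash
python3 -m creep '[[-1,0,0.06,-0.06,0.12,0,0],[-1,0,0.13,-0.12,0.23,0,0],[-1,0,0.2,-0.18,0.35,0,0],[-1,0,0.27,-0.24,0.46,0,0],[-1,0,0.33,-0.3,0.58,0,0],[-1,0,0.4,-0.35,0.69,0,0],[-1,0,0.4,-0.35,0.69,0,0]]'
python3 - <<'E'
from h import *
w=shot('top'); print(sensors.observe()['joint_positions'])
E
```

```text
time_s: 11.15
position: [0.4936, 0.025, 0.1416]
tcp_rot: [0.227, 0.686, 0.656, 0.217]
contact_force: [-1.8, 1.0, 4.1]
grip_width: 0.012
finger_force: 29.2
[-0.24436944  0.18533222  2.15995857  0.6258832   0.20362314 -0.77742087]
```

Run:
```python
from h import *
w=shot('wrist'); s=shot('scene')
cv2.imwrite('pics/v4.png',np.hstack([cv2.resize(w['image'][60:360,100:400,::-1],(400,400)),cv2.resize(s['image'][160:300,200:340,::-1],(400,400))]))
```

```text
(no output)
```

View pics/v4.png

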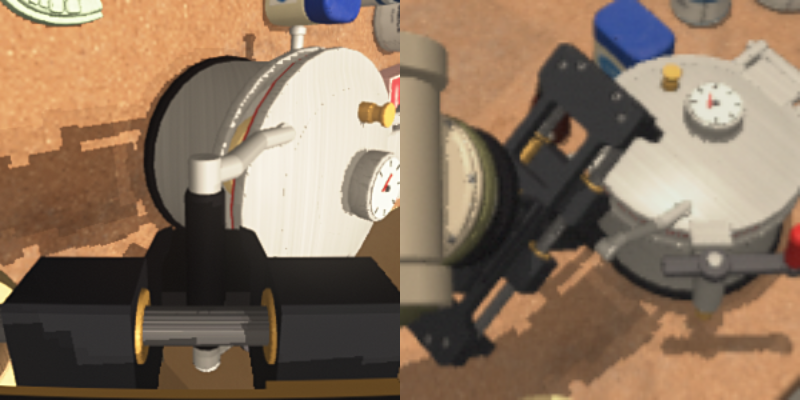

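The wrist crop shows the bar between the pads and the red seal line showing at (240,180), so the seal has broken. In the scene crop the lever's nose is clear of the lid. Continue to 0.17 rad.

Run:
```python
from h import *
p,q=cur(); y=np.radians(-2.5); f=np.array([np.cos(y),np.sin(y),0]); ax=np.array([-np.sin(y),np.cos(y),0])
H=np.array([.4914,.0251,.1])+.221*f
for a in (.055,.11):
    r=R.from_rotvec(ax*a); rows((H+r.apply(p-H),r*q))
```

```text
[-0.0, 0.37, -0.32] [0.63, -0.0, -0.0]
[-0.0, 0.76, -0.62] [1.26, -0.0, -0.0]
```

```bash
python3 -m creep '[[-1,0,0.09,-0.08,0.16,0,0],[-1,0,0.18,-0.16,0.32,0,0],[-1,0,0.28,-0.24,0.47,0,0],[-1,0,0.37,-0.32,0.63,0,0],[-1,0,0.47,-0.4,0.79,0,0],[-1,0,0.56,-0.47,0.95,0,0],[-1,0,0.66,-0.55,1.1,0,0],[-1,0,0.76,-0.62,1.26,0,0],[-1,0,0.76,-0.62,1.26,0,0],[-1,0,0.76,-0.62,1.26,0,0]]'
python3 - <<'E'
from h import *
w=shot('wrist'); s=shot('scene')
cv2.imwrite('pics/v5.png',np.hstack([cv2.resize(w['image'][60:360,100:400,::-1],(400,400)),cv2.resize(s['image'][160:300,200:340,::-1],(400,400))]))
p,q=cur(); v=np.array([.4914,.0251,.1284]);h=np.array([.7122,.0155,.1])
a=np.arctan2(p[2]-.1,h[0]-p[0])-np.arctan2(.0284,h[0]-v[0]); print('lid',a,a*175)
# gauge estimates
print(red(s['image']),red(w['image']))
E
```

```text
time_s: 12.3
position: [0.4994, 0.0248, 0.1651]
tcp_rot: [0.189, 0.697, 0.667, 0.181]
contact_force: [2.8, 1.1, -3.5]
grip_width: 0.0122
finger_force: 29.9
lid 0.16876540988243222 29.533946729425637
[([87, 60, 16, 12, 46], [95.0, 65.2]), ([324, 124, 30, 24, 564], [338.1, 135.3]), ([345, 164, 58, 34, 319], [376.9, 182.2]), ([335, 238, 10, 16, 117], [339.2, 245.2])] [([254, 15, 18, 35, 309], [260.6, 30.6]), ([432, 41, 41, 58, 1927], [452.1, 69.7]), ([418, 56, 12, 43, 163], [421.9, 77.7]), ([283, 108, 37, 57, 77], [297.3, 136.4]), ([402, 118, 12, 98, 461], [407.9, 171.5]), ([387, 191, 7, 12, 17], [390.0, 196.9]), ([273, 195, 3, 37, 43], [274.0, 212.0])]
```

View pics/v5.png

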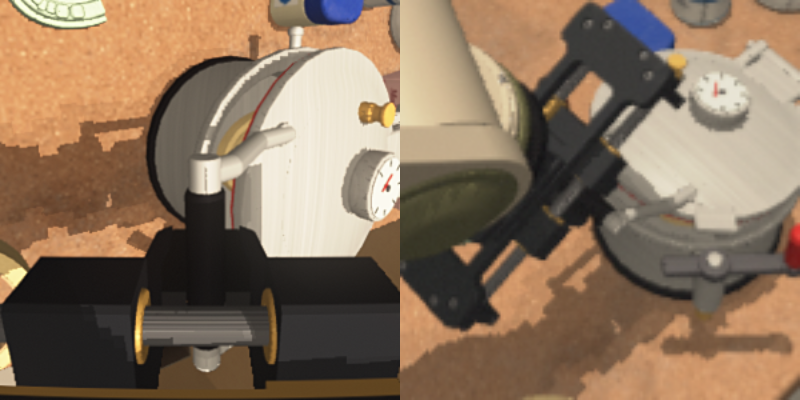

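The lid is ajar by about 29.5 mm, with the bar held firmly at (205,240) in the crop. The lever has not moved, with its knob at scene (339,245).

```bash
python3 -c "
from station import job
print(job.job_done())"
```

```text
the job is handed in; nothing more can be done
None
```

The vent lever is turned to its open stop, the seal is broken, and the gripper is holding the lid about 30 mm ajar by its bar; the job is handed in at about 12.4 s and returned no verdict.

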